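# Tare the casting mould on the dial scale

### The arm

A 6-joint arm with a two-finger parallel gripper is mounted at the origin on the work surface. World frame = base frame: x ahead of the robot, y to its left, z up, the work surface at z = 0. Lengths are in m, angles in degrees, forces in N, time in s.
With the tool pointing down it reaches from about 0.35 to 0.875 m from the base axis. Payload 4.2 kg.
Tool frame: the origin (TCP) lies midway between the tips of the shut fingers; the grasp point (between the pads) lies 19 mm behind it; y points along the fingers, x is the direction in which the jaws open and shut, and the axes are right-handed (so a half turn about y gives the same grasp; the last joint's range is limited). The gripper opens to 87 mm and grips with 3 to 60 N. Pads are 19 mm wide; open, the fingers measure 117 mm over their backs; the gripper's body (75 mm by 190 mm) begins 51 mm behind the grasp point.
Start: joints at [84.775, 22.042, 0.453, 0, -68.411, -14.817], TCP at [0.214, 0.587, 0.191] pointing down, gripper open.
Joint ranges: [-179.83, 179.83], [-69.29, 118.12], [-61.27, 80.66], [-181.25, 117.63], [-171.15, -9.14], [-177.46, 177.46]. Speed limits (degrees/s): [159.86, 159.86, 180, 180, 180, 180].

### API

Orientations are given as a 3x3 rotation matrix whose columns are the frame's x, y, z axes.
In Python, from station import * gives the robot as it stands.
- The arm moves only by the tool jog_arm, never from a script. Its argument "series" is a list of rows, each a list of 3 entries, a list of its own where there are three numbers: the shift along the tool's x, y, z in m, then the turn, a rotation vector about the tool's x, y, z in degrees, then the finger opening in m, from 0 to 0.087. A call has 1 to 10 rows; each row shifts and turns the commanded pose from where the row before left it, along the tool's axes as they then stand; what a row does not reach is not made up. A row lasts 1/8 s, in which the tool goes at most 62.5 mm and 10.7 degrees, less where a joint would pass 70% of its speed; a pose out of reach is approached as far as the arm can. A call is refused whole if a number of a shift passes 0.0625 or a number of a turn 10.7, either way. A call with a gripper value outside its range is refused whole. The fingers move at their own pace and stop on an object; the grip force is fixed at half the most. Time passes only in rows, so rows that do not move let the fingers close. It gives the time, the measured TCP pose, the force and the opening at its end, in the units of the state.
- sense(): the state, without advancing time (a new reading comes with each control period).
- capture(name): name is "scene" or "top" or "wrist"; returns the picture (384x512x3 uint8, red, green, blue); there is no depth.
- camera_info(name): a dict with "fx", "fy", "cx", "cy" (pixels), "rvec" (rotation vector, rad) and "tvec" (3), from world to camera coordinates, as OpenCV has them. Camera axes: x right, y down, z forward; pixel columns grow to the right and rows downward; lengths in m; the calibration is good to about 2 mm. A picture is of the moment at which its call begins: read the wrist's pose just before it. camera_info takes no time and is no camera call; for the wrist camera it gives the pose at the moment of the call.
- finish_job(): hands the job in, once; it reports no verdict.
The state is a dict: "time_s": time; "joints": joint angles; "joint_velocities": joint speeds; "effort": joint torques, N m; "tcp_pos": TCP position; "ee_rot": TCP orientation; "wrist_force": force on the tool from outside, world axes, zero at the start; "moment": the same for the moment, N m; "gripper_width": opening from 0.0 (shut) to 1.0 (fully open).
Only numpy, scipy, OpenCV 4.12 (cv2) and the standard library are available. Lean on these libraries where they do the work, as an engineer would, in place of code of your own. Each camera call takes 0.05 s, during which the arm holds its last target. There are 200 camera calls.

### The job

Get the scale ready for weighing the slip this mould takes: set the empty plaster mould, pour hole up, gently on the middle of the weighing platform and let go of it. The needle then swings off; turn the tare knob until the dial's zero mark stands right under the needle. Leave the cup, the basin and the mould half lying about where they are.

Things in the scene. Friction and masses are not known exactly. Their poses are not given: they have to be found in the camera images.
- mould: the closed plaster mould: an upright off-white block 56 x 120 x 75 mm (its x, y, z) with a black band round its foot and a round pour hole, 30 mm wide and 45 mm deep, in the middle of its top; 0.3 to 0.55 kg. Stands on the bench. Origin: centre of its underside; z up, out of the pour hole. Grip it across its 56 mm width (its x).
- scale: the dial scale, fixed to the bench: a grey housing 200 x 360 mm, flat deck 60 mm above the bench. Origin: centre of its underside. Its -x side is roughly towards the robot. Platform on its +y half (centre at 0, 95 mm); dial on its -y half (centre at 30, -90 mm, lying face up on the deck); tare knob at (-70, -110 mm), in front of the dial.
- platform_top (a point): centre of the top of the square steel weighing platform (150 x 150 mm, 6 mm thick), 95 mm above the bench when empty. It is sprung and sinks 6 to 11 mm under the mould (22 mm to its stop, at about 11 N); it does not tilt.
- needle_tip (a point): tip of the dark steel needle, 46 mm from the dial's centre, 70 mm above the bench. Empty, the needle points to the scale's +x; weight on the platform turns it clockwise seen from above, 0.7 to 1.25 rad for the mould. Only weight moves it.
- zero_mark (a point): the zero mark on the white dial plate (116 mm across): the one bold black bar, 5 mm wide and 22 mm long, with a 12 mm dot at its inner end; all other marks are thin ticks 10 degrees apart. Point at mid-bar, 46 mm from the dial's centre. The dial plate turns with the tare knob, by the same angle and the same way.
- dial_center (a point): centre of the dial, on its face 66 mm above the bench; turning axis of dial plate and needle (vertical).
- knob_grip (a point): middle of the black tare knob's bar grip, on the knob's vertical axis, 89 mm above the bench. The bar is 44 x 12 mm (along this point's x, y), its top 100 mm and its foot 73 mm above the bench; under it a round skirt 40 mm across. Pinch it across its 12 mm. It turns stiffly (0.06 N m) and stays where it is left.
- tare_knob (a joint): angle of the tare knob and dial plate, rad, growing clockwise seen from above; -1.0 to 2.6. At 0 the zero mark and the bar point to the scale's +x.
- half_mould: bystander: half of an open plaster mould with a trough along it, 130 x 90 x 52 mm, lying on the bench. Origin under its centre.
- cast_cup: bystander: a reddish clay cup, 68 mm across, 75 mm tall, standing on the bench. Origin under its centre.
- basin: bystander: a yellow basin, 130 mm across, 60 mm tall, on the bench. Origin under its centre.
- platform: the weighing platform itself (see point platform_top); origin at the middle of the plate, 3 mm below its top.
Not all that is in view belongs to the job. What is shaped like the mould but purple is not meant.

How it is judged:
By the outcome, as a careful person would: the job done as asked, in the order asked, and still so for the second after the job is handed in, with the robot touching nothing.
It also fails if it takes over 48 s, if anything falls off the work surface, if the arm or the gripper's body presses on something with over 40 N, if the wrist force passes 120 N, or if a joint passes its speed limit or range.

## Working session

There is one attempt and no reset: what is moved stays moved. The work goes in short steps, Python scripts to look and compute and a tool call to move; the robot and the scene stay as the last step left them, time stands still between calls to the robot, and variables do not carry over. Pictures are saved under pics/ and viewed, about 8 in all and at most 12, crops included, and the job is handed in when it is done.

Besides the shell and the picture viewer there is one more tool, called after "Emit:" by a JSON object that holds its "api" and its "payload", one argument or row to a line. jog_arm: Moves the arm, as the interface text tells. Its arguments: {"type":"object","properties":{"series":{"type":"array","items":{"type":"array"}}},"required":["series"]}

```bash
mkdir -p pics
cat > h.py <<'E'
from station import *
import numpy as np, cv2
def proj(name_or_ci,P):
    ci=camera_info(name_or_ci) if isinstance(name_or_ci,str) else name_or_ci
    K=np.array([[ci['fx'],0,ci['cx']],[0,ci['fy'],ci['cy']],[0,0,1.]])
    return cv2.projectPoints(np.float64(P).reshape(-1,1,3),np.float64(ci['rvec']),np.float64(ci['tvec']),K,None)[0].reshape(-1,2)
def ray(ci,uv,z):
    R=cv2.Rodrigues(np.float64(ci['rvec']))[0];t=np.float64(ci['tvec']).ravel()
    c=-R.T@t; d=R.T@np.array([(uv[0]-ci['cx'])/ci['fx'],(uv[1]-ci['cy'])/ci['fy'],1])
    return c+d*(z-c[2])/d[2]
def save(n,img,crop=None,s=1):
    if crop: img=img[crop[1]:crop[3],crop[0]:crop[2]]
    cv2.imwrite('pics/'+n,cv2.resize(img[:,:,::-1],None,fx=s,fy=s,interpolation=cv2.INTER_CUBIC))
E
python3 - <<'E'
from h import *
a=capture("top");b=capture("scene")
np.save('top.npy',a);np.save('scene.npy',b)
save('top.png',a,None,1.5);save('scene.png',b,None,1.5)
s=sense();print(s)
for n in("top","scene","wrist"):print(n,camera_info(n))
E
```

```text
{'time_s': 0.1, 'joints': array([ 8.47742476e+01,  2.20868302e+01,  3.87286608e-01, -2.54155821e-02,
       -6.84121660e+01, -1.48166787e+01]), 'joint_velocities': array([-0.0016716 , -0.05251978,  0.16463043,  0.05377806, -0.0872022 ,
       -0.03882258]), 'effort': array([-6.59493271e-04, -3.91691208e+01,  1.87934625e+01,  4.23190132e+00,
        1.34722661e-02, -6.60255978e-05]), 'tcp_pos': array([0.21397603, 0.58658233, 0.19016161]), 'ee_rot': array([[-3.42869062e-01, -5.88331550e-04,  9.39383021e-01],
       [-9.39381097e-01, -1.90399354e-03, -3.42869552e-01],
       [ 1.99030018e-03, -9.99998014e-01,  1.00152944e-04]]), 'wrist_force': array([-0.77192963, -0.18853218,  0.58376601]), 'moment': array([-0.00196564,  0.00289674,  0.01099797]), 'gripper_width': 0.9989403646561364}
top {'fx': 425.58428315966114, 'fy': 425.58428315966114, 'cx': 253.7296442534006, 'cy': 188.22971477960513, 'rvec': array([ 2.13531847, -2.17705793,  0.15596552]), 'tvec': array([-0.03971662,  0.49287821,  1.28207661])}
scene {'fx': 413.99562613535727, 'fy': 413.99562613535727, 'cx': 257.9194908355437, 'cy': 192.47593469986052, 'rvec': array([ 2.126398  ,  0.98141509, -0.4242405 ]), 'tvec': array([-0.30010828, -0.20517972,  1.53875247])}
wrist {'fx': 295.5942974182288, 'fy': 295.5942974182288, 'cx': 253.44885254147243, 'cy': 194.57676369147293, 'rvec': array([-1.69658301,  2.42863966,  0.33604001]), 'tvec': array([ 0.62444557, -0.03361897,  0.39059115])}
```

View pics/top.png

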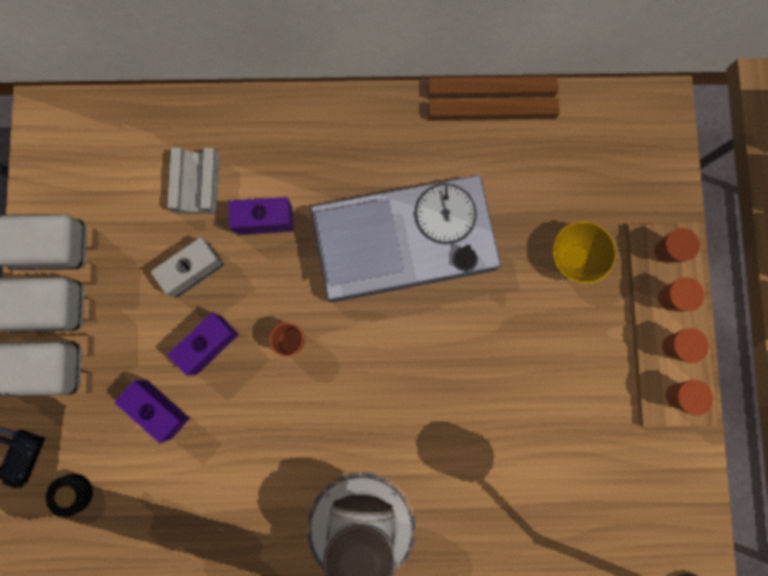

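View pics/scene.png

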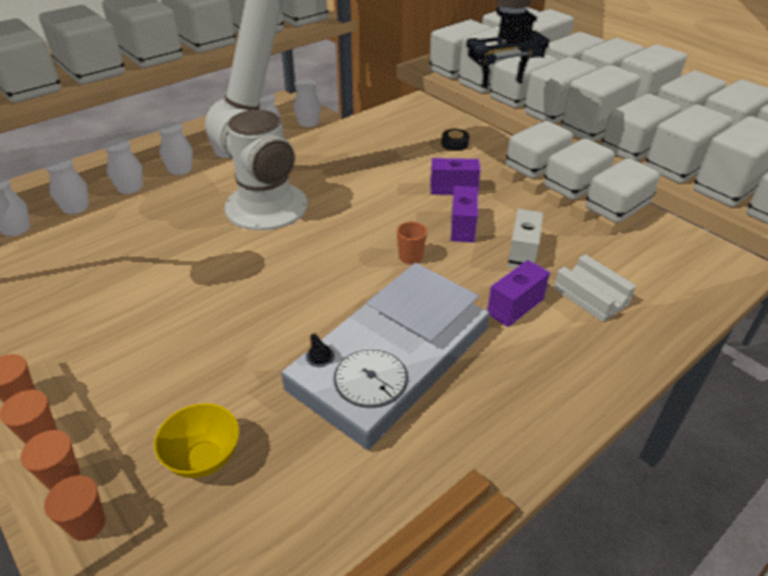

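Top (1.5x) view: the off-white block with a pour hole is at (186,266), and in scene it is at (526,237) with a black foot band. What could be mistaken for it:
- the purple blocks at (261,215), (202,343) and (152,411)
- the open half at (192,180)
- the rack moulds at (35,240), (35,305) and (35,368)

I choose (186,266). Next is one close crop to check the choice and the scale.

Run:
```python
from h import *
a=np.load('top.npy')
A=cv2.resize(a[140:220,90:170],None,fx=7,fy=7,interpolation=cv2.INTER_CUBIC)[:, :, ::-1]
B=a[110:205,200:340]
cv2.imwrite('pics/c1.png',cv2.resize(a[110:210,90:340][:,:,::-1],None,fx=3.2,fy=3.2,interpolation=cv2.INTER_CUBIC))
```

```text
(no output)
```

View pics/c1.png

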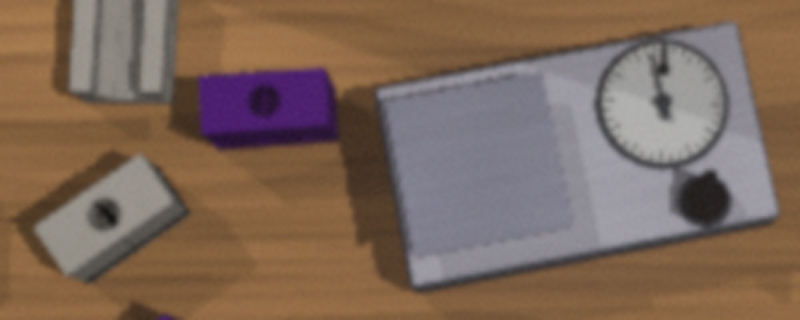

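The crop confirms it: an off-white block with a dark foot, top corners at about (35,229), (140,156), (186,207) and (78,276), and the hole at (104,214). It also shows the platform corners, the dial centre (663,102) and the knob (703,195).

Run:
```python
from h import *
ci=camera_info('top')
f=lambda u,z: ray(ci,(u[0]/3.2+90-.35,u[1]/3.2+110-.35),z)[:2].round(4)
print('mould',[f(u,.075) for u in[(35,229),(140,156),(186,207),(78,276)]],'hole',f((104,214),.075))
print('deck',[f(u,.06) for u in[(378,90),(737,24),(777,216),(414,288)]])
print('plat',[f(u,.095) for u in[(385,95),(547,72),(572,230),(412,258)]])
print('dial',f((663,102),.066),'knob',f((703,195),.09))
d=np.array([f(u,.06) for u in[(378,90),(737,24),(777,216),(414,288)]])
c=d.mean(0); y=(d[0]+d[3]-d[1]-d[2]);y/=np.linalg.norm(y);x=np.array([y[1],-y[0]])
print('scale',c,'xaxis',x,np.degrees(np.arctan2(x[1],x[0])))
print('plat pred',c+.095*y,'dial',c+.03*x-.09*y,'knob',c-.07*x-.11*y)
m=np.array([f(u,.075) for u in[(35,229),(140,156),(186,207),(78,276)]])
v=m[0]+m[3]-m[1]-m[2];print('mould c',m.mean(0),'yaxis deg',np.degrees(np.arctan2(v[1],v[0])), np.linalg.norm(v)/2)
```

```text
mould [array([0.5162, 0.4086]), array([0.5839, 0.312 ]), array([0.5344, 0.2681]), array([0.4712, 0.3675])] hole [0.5292 0.3446]
deck [array([0.6476, 0.0892]), array([ 0.707 , -0.2588]), array([ 0.5179, -0.2892]), array([0.4556, 0.0564])]
plat [array([0.6336, 0.0793]), array([ 0.653 , -0.0725]), array([ 0.5028, -0.0923]), array([0.4796, 0.0555])]
dial [ 0.6294 -0.1837] knob [ 0.5342 -0.2152]
scale [ 0.582025 -0.1006  ] xaxis [0.98495321 0.17282123] 9.95189204789667
plat pred [ 0.56560698 -0.00702945] dial [ 0.62712751 -0.18406115] knob [ 0.53208861 -0.22104234]
mould c [0.526425 0.33905 ] yaxis deg 123.73726337981363 0.11784609666849384
```

```bash
cat >> h.py <<'E'
def plan(target,yaw,n):
    """rows of (shift, turn) along tool axes from the measured pose to target, tool down"""
    s=sense();p=s['tcp_pos'];R=s['ee_rot'];y0=np.degrees(np.arctan2(R[1,0],R[0,0]))
    dy=(yaw-y0+180)%360-180;d=(np.array(target)-p)/n
    for k in range(n):
        a=np.radians(y0+dy*k/n);x=np.array([np.cos(a),np.sin(a),0]);z=np.array([-np.sin(a),np.cos(a),0])
        print([round(float(x@d),4),round(float(-d[2]),4),round(float(z@d),4)],[0,round(-dy/n,2),0])
    print('from',p.round(4),round(y0,2),'tilt',(R[2,[0,2]]).round(4),'F',s['wrist_force'].round(2),'w',s['gripper_width'],'t',s['time_s'])
E
python3 - <<'E'
from h import *
plan([.528,.341,.16],-146.3,8)
E
```

```text
[0.0154, 0.0038, 0.0474] [0, np.float64(4.53), 0]
[0.0116, 0.0038, 0.0485] [0, np.float64(4.53), 0]
[0.0077, 0.0038, 0.0492] [0, np.float64(4.53), 0]
[0.0038, 0.0038, 0.0497] [0, np.float64(4.53), 0]
[-0.0001, 0.0038, 0.0498] [0, np.float64(4.53), 0]
[-0.0041, 0.0038, 0.0497] [0, np.float64(4.53), 0]
[-0.008, 0.0038, 0.0492] [0, np.float64(4.53), 0]
[-0.0118, 0.0038, 0.0484] [0, np.float64(4.53), 0]
from [0.214  0.5866 0.1902] -110.05 tilt [0.002  0.0001] F [-0.77 -0.19  0.58] w 0.9989403646561364 t 0.1
```

Emit:
{"api": "jog_arm", "payload": {
  "series": [
    [[0.0154, 0.0038, 0.0474], [0, 4.53, 0], 0.087],
    [[0.0116, 0.0038, 0.0485], [0, 4.53, 0], 0.087],
    [[0.0077, 0.0038, 0.0492], [0, 4.53, 0], 0.087],
    [[0.0038, 0.0038, 0.0497], [0, 4.53, 0], 0.087],
    [[0, 0.0038, 0.0498], [0, 4.53, 0], 0.087],
    [[-0.0041, 0.0038, 0.0497], [0, 4.53, 0], 0.087],
    [[-0.008, 0.0038, 0.0492], [0, 4.53, 0], 0.087],
    [[-0.0118, 0.0038, 0.0484], [0, 4.53, 0], 0.087],
    [[0, 0, 0], [0, 0, 0], 0.087],
    [[0, 0, 0], [0, 0, 0], 0.087]
  ]
}}

```text
time_s: 1.35
tcp_pos: [0.5279, 0.3413, 0.1602]
ee_rot: [[-0.832, -0.001, 0.555], [-0.555, -0.001, -0.832], [0.001, -1.0, -0.0]]
wrist_force: [-0.6, -0.7, -0.0]
gripper_width: 1.0
```

Run:
```python
from h import *
import pickle
s=sense();ci=camera_info('wrist');im=capture('wrist')
pickle.dump((s,ci),open('w1.pkl','wb'));save('w1.png',im,None,1.5)
plan([.528,.341,.16],-146.3,1)
p=s['tcp_pos'];print('mould hole pred px*1.5',proj(ci,[[.528,.341,.075]])*1.5)
```

```text
[0.0001, 0.0005, 0.001] [0, np.float64(0.07), 0]
from [0.5276 0.3419 0.1605] -146.23 tilt [ 0.0006 -0.0001] F [ 0.2  -0.33  1.15] w 0.999520783684971 t 1.4
mould hole pred px*1.5 [[381.01286917 285.02356186]]
```

View pics/w1.png

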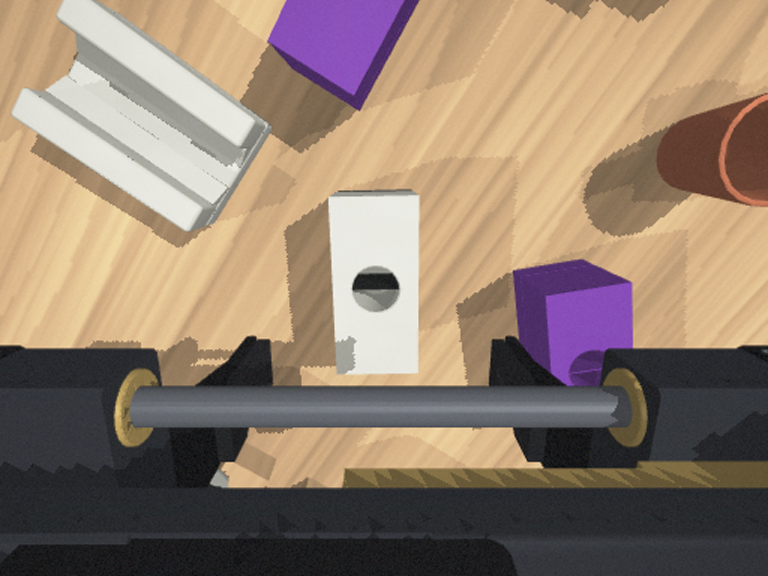

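The wrist view shows the off-white mould under the gripper, with the hole at (376,289) and top corners at about (329,196), (419,193), (418,374) and (336,374).

Run:
```python
from h import *
import pickle
s,ci=pickle.load(open('w1.pkl','rb'))
f=lambda u: ray(ci,(u[0]/1.5-.17,u[1]/1.5-.17),.075)[:2]
m=np.array([f(u) for u in[(329,196),(419,193),(418,374),(336,374)]]);print(m.round(4))
v=m[0]+m[1]-m[2]-m[3];w=m[0]+m[3]-m[1]-m[2]
print(m.mean(0),'hole',f((376,289)),np.degrees(np.arctan2(v[1],v[0]))-90,np.degrees(np.arctan2(w[1],w[0])),np.linalg.norm(v)/2,np.linalg.norm(w)/2)
```

```text
[[0.5863 0.3115]
 [0.5412 0.2794]
 [0.4718 0.3796]
 [0.5189 0.4109]]
[0.52955583 0.3453589 ] hole [0.52946614 0.34498938] -145.58426257774363 34.55469265198994 0.12100908961954134 0.05591003515526132
```

Run:
```python
from h import *
plan([.5295,.345,.028],-145.5,4)
```

```text
[-0.0008, 0.0331, -0.0004] [0, np.float64(-0.18), 0]
[-0.0008, 0.0331, -0.0004] [0, np.float64(-0.18), 0]
[-0.0008, 0.0331, -0.0004] [0, np.float64(-0.18), 0]
[-0.0008, 0.0331, -0.0004] [0, np.float64(-0.18), 0]
from [0.5276 0.3419 0.1605] -146.23 tilt [ 0.0006 -0.0001] F [ 0.2  -0.33  1.15] w 0.999520783684971 t 1.4
```

Emit:
{"api": "jog_arm", "payload": {
  "series": [
    [[-0.0008, 0.033, -0.0004], [0, -0.18, 0], 0.087],
    [[-0.0008, 0.033, -0.0004], [0, -0.18, 0], 0.087],
    [[-0.0008, 0.033, -0.0004], [0, -0.18, 0], 0.087],
    [[-0.0008, 0.033, -0.0004], [0, -0.18, 0], 0.087],
    [[0, 0, 0], [0, 0, 0], 0.087],
    [[0, 0, 0], [0, 0, 0], 0.04],
    [[0, 0, 0], [0, 0, 0], 0.04],
    [[0, 0, 0], [0, 0, 0], 0.04],
    [[0, 0, 0], [0, 0, 0], 0.04],
    [[0, 0, 0], [0, 0, 0], 0.04]
  ]
}}

```text
time_s: 2.65
tcp_pos: [0.53, 0.3447, 0.0295]
ee_rot: [[-0.825, 0.0, 0.566], [-0.566, 0.0, -0.825], [-0.0, -1.0, -0.0]]
wrist_force: [-1.8, -0.9, 4.6]
gripper_width: 0.64
```

Emit:
{"api": "jog_arm", "payload": {
  "series": [
    [[0, -0.02, 0], [0, 0, 0], 0.04],
    [[0, -0.04, 0], [0, 0, 0], 0.04],
    [[0, -0.04, 0], [0, 0, 0], 0.04],
    [[0, -0.04, 0], [0, 0, 0], 0.04],
    [[0, 0, 0], [0, 0, 0], 0.04]
  ]
}}

```text
time_s: 3.28
tcp_pos: [0.5312, 0.3458, 0.1711]
ee_rot: [[-0.825, 0.004, 0.565], [-0.565, 0.005, -0.825], [-0.006, -1.0, -0.001]]
wrist_force: [0.1, 0.4, -5.1]
gripper_width: 0.64
```

Run:
```python
from h import *
plan([.566,-.007,.17],-170,9)
```

```text
[0.019, 0.0001, 0.0345] [0, np.float64(2.71), 0]
[0.0173, 0.0001, 0.0354] [0, np.float64(2.71), 0]
[0.0156, 0.0001, 0.0362] [0, np.float64(2.71), 0]
[0.0139, 0.0001, 0.0369] [0, np.float64(2.71), 0]
[0.0121, 0.0001, 0.0375] [0, np.float64(2.71), 0]
[0.0103, 0.0001, 0.038] [0, np.float64(2.71), 0]
[0.0085, 0.0001, 0.0385] [0, np.float64(2.71), 0]
[0.0067, 0.0001, 0.0388] [0, np.float64(2.71), 0]
[0.0049, 0.0001, 0.0391] [0, np.float64(2.71), 0]
from [0.5312 0.3458 0.1711] -145.57 tilt [-0.0061 -0.0014] F [ 0.11  0.42 -5.13] w 0.6403472403834568 t 3.275
```

Emit:
{"api": "jog_arm", "payload": {
  "series": [
    [[0.019, 0, 0.0345], [0, 2.71, 0], 0.04],
    [[0.0173, 0, 0.0354], [0, 2.71, 0], 0.04],
    [[0.0156, 0, 0.0362], [0, 2.71, 0], 0.04],
    [[0.0139, 0, 0.0369], [0, 2.71, 0], 0.04],
    [[0.0121, 0, 0.0375], [0, 2.71, 0], 0.04],
    [[0.0103, 0, 0.038], [0, 2.71, 0], 0.04],
    [[0.0085, 0, 0.0385], [0, 2.71, 0], 0.04],
    [[0.0067, 0, 0.0388], [0, 2.71, 0], 0.04],
    [[0.0049, 0, 0.0391], [0, 2.71, 0], 0.04],
    [[0, 0, 0], [0, 0, 0], 0.04]
  ]
}}

```text
time_s: 4.53
tcp_pos: [0.5628, -0.0107, 0.1652]
ee_rot: [[-0.985, -0.007, 0.17], [-0.17, -0.001, -0.985], [0.007, -1.0, -0.001]]
wrist_force: [-0.2, 0.5, -5.1]
gripper_width: 0.638
```

Run:
```python
from h import *
import pickle
s=sense();ci=camera_info('wrist');im=capture('wrist')
pickle.dump((s,ci),open('w2.pkl','wb'));save('w2.png',im,None,1.5)
plan([.566,-.007,.13],-170,1)
c=np.array([.566,-.007,.095]);a=np.radians(10);x=np.array([np.cos(a),np.sin(a),0]);y=np.array([-x[1],x[0],0])
print(proj(ci,[c+.075*(i*x+j*y) for i,j in((1,1),(1,-1),(-1,-1),(-1,1))])*1.5)
```

```text
[-0.0033, 0.0356, -0.0019] [0, np.float64(-0.12), 0]
from [ 0.5631 -0.0095  0.1656] -170.12 tilt [ 0.0057 -0.0009] F [-0.05 -0.33 -5.78] w 0.6380340658024217 t 4.575
[[262.20597618 405.25550872]
 [241.84135612 171.46342323]
 [503.58689101 170.11319859]
 [487.55519135 403.47763262]]
```

View pics/w2.png

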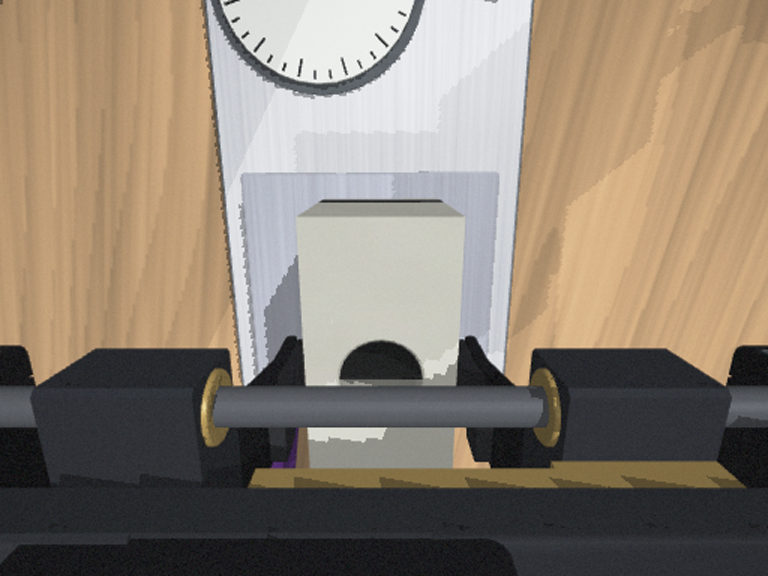

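The platform's far edge is at (241..498,173), within 3 px of my prediction, so its centre is about (0.567,-0.0065). I'll descend to just above contact.

Emit:
{"api": "jog_arm", "payload": {
  "series": [
    [[-0.0018, 0.012, -0.001], [0.1, 0, -0.2], 0.04],
    [[-0.0018, 0.012, -0.001], [0, 0, -0.15], 0.04],
    [[-0.0007, 0.009, -0.001], [0, 0, 0], 0.04],
    [[0, 0.004, 0], [0, 0, 0], 0.04],
    [[0, 0, 0], [0, 0, 0], 0.04],
    [[0, 0, 0], [0, 0, 0], 0.04]
  ]
}}

```text
time_s: 5.32
tcp_pos: [0.569, -0.0045, 0.1323]
ee_rot: [[-0.985, -0.005, 0.175], [-0.175, -0.003, -0.985], [0.005, -1.0, 0.002]]
wrist_force: [-0.3, 0.2, -5.3]
gripper_width: 0.642
```

Run:
```python
from h import *
plan([.567,-.0065,.1245],-170,1)
```

```text
[0.0023, 0.0078, 0.0016] [0, np.float64(0.06), 0]
from [ 0.569  -0.0045  0.1323] -169.94 tilt [0.005  0.0018] F [-0.25  0.15 -5.28] w 0.6417290259112879 t 5.325
```

Emit:
{"api": "jog_arm", "payload": {
  "series": [
    [[0.001, 0.003, 0.0008], [0, 0, 0], 0.04],
    [[0.001, 0.003, 0.0008], [0, 0, 0], 0.04],
    [[0, 0.002, 0], [0, 0, 0], 0.04],
    [[0, 0.002, 0], [0, 0, 0], 0.04],
    [[0, 0.002, 0], [0, 0, 0], 0.04],
    [[0, 0.002, 0], [0, 0, 0], 0.04],
    [[0, 0, 0], [0, 0, 0], 0.04],
    [[0, 0, 0], [0, 0, 0], 0.04]
  ]
}}

```text
time_s: 6.32
tcp_pos: [0.5669, -0.0067, 0.118]
ee_rot: [[-0.985, -0.006, 0.175], [-0.174, -0.003, -0.985], [0.006, -1.0, 0.002]]
wrist_force: [-1.5, -2.7, -2.0]
gripper_width: 0.639
```

Emit:
{"api": "jog_arm", "payload": {
  "series": [
    [[0, 0.002, 0], [0, 0, 0], 0.04],
    [[0, 0.002, 0], [0, 0, 0], 0.04],
    [[0, 0, 0], [0, 0, 0], 0.04],
    [[0, 0, 0], [0, 0, 0], 0.04]
  ]
}}

```text
time_s: 6.82
tcp_pos: [0.567, -0.0067, 0.114]
ee_rot: [[-0.985, -0.005, 0.174], [-0.174, -0.003, -0.985], [0.006, -1.0, 0.002]]
wrist_force: [-0.7, -2.7, -1.2]
gripper_width: 0.64
```

Emit:
{"api": "jog_arm", "payload": {
  "series": [
    [[0, 0, 0], [0, 0, 0], 0.058],
    [[0, 0, 0], [0, 0, 0], 0.06],
    [[0, 0, 0], [0, 0, 0], 0.064],
    [[0, 0, 0], [0, 0, 0], 0.07],
    [[0, 0, 0], [0, 0, 0], 0.078],
    [[0, 0, 0], [0, 0, 0], 0.087],
    [[0, 0, 0], [0, 0, 0], 0.087]
  ]
}}

```text
time_s: 7.7
tcp_pos: [0.5669, -0.0066, 0.1137]
ee_rot: [[-0.985, -0.006, 0.174], [-0.174, -0.003, -0.985], [0.006, -1.0, 0.002]]
wrist_force: [-0.0, -0.5, 0.1]
gripper_width: 0.976
```

Emit:
{"api": "jog_arm", "payload": {
  "series": [
    [[0, -0.01, 0], [0, 0, 0], 0.087],
    [[0, -0.02, 0], [0, 0, 0], 0.087],
    [[0, -0.04, 0], [0, 0, 0], 0.087],
    [[0, -0.05, 0], [0, 0, 0], 0.087],
    [[0, -0.03, 0], [0, 0, 0], 0.087],
    [[0, 0, 0], [0, 0, 0], 0.087]
  ]
}}

```text
time_s: 8.45
tcp_pos: [0.5693, -0.006, 0.2678]
ee_rot: [[-0.985, 0.002, 0.175], [-0.175, -0.002, -0.985], [-0.002, -1.0, 0.002]]
wrist_force: [-0.1, 0.2, -0.3]
gripper_width: 0.999
```

Run:
```python
from h import *
plan([.533,-.218,.2],-80,9)
```

```text
[0.0081, 0.0075, 0.0225] [0, np.float64(-9.99), 0]
[0.0119, 0.0075, 0.0207] [0, np.float64(-9.99), 0]
[0.0153, 0.0075, 0.0184] [0, np.float64(-9.99), 0]
[0.0182, 0.0075, 0.0154] [0, np.float64(-9.99), 0]
[0.0206, 0.0075, 0.012] [0, np.float64(-9.99), 0]
[0.0224, 0.0075, 0.0083] [0, np.float64(-9.99), 0]
[0.0235, 0.0075, 0.0043] [0, np.float64(-9.99), 0]
[0.0239, 0.0075, 0.0001] [0, np.float64(-9.99), 0]
[0.0236, 0.0075, -0.004] [0, np.float64(-9.99), 0]
from [ 0.5693 -0.006   0.2678] -169.94 tilt [-0.0016  0.0018] F [-0.11  0.22 -0.27] w 0.9986616262125905 t 8.45
```

Emit:
{"api": "jog_arm", "payload": {
  "series": [
    [[0.0081, 0.005, 0.0225], [0, -10, 0], 0.087],
    [[0.0119, 0.005, 0.0207], [0, -10, 0], 0.087],
    [[0.0153, 0.0075, 0.0184], [0, -10, 0], 0.087],
    [[0.0182, 0.0075, 0.0154], [0, -10, 0], 0.087],
    [[0.0206, 0.0075, 0.012], [0, -10, 0], 0.06],
    [[0.0224, 0.0075, 0.0083], [0, -10, 0], 0.06],
    [[0.0235, 0.0075, 0.0043], [0, -10, 0], 0.06],
    [[0.0239, 0.0075, 0], [0, -10, 0], 0.06],
    [[0.0236, 0.0075, -0.004], [0, -10, 0], 0.06],
    [[0, 0, 0], [0, 0, 0], 0.06]
  ]
}}

```text
time_s: 9.7
tcp_pos: [0.5297, -0.2192, 0.2006]
ee_rot: [[0.171, -0.009, 0.985], [-0.985, -0.002, 0.171], [0.001, -1.0, -0.009]]
wrist_force: [0.8, 0.7, -0.8]
gripper_width: 0.693
```

Run:
```python
from h import *
import pickle
s=sense();ci=camera_info('wrist');im=capture('wrist')
pickle.dump((s,ci),open('w3.pkl','wb'));save('w3.png',im,None,1.5);np.save('w3.npy',im)
plan([.533,-.218,.2],-80,1)
print(proj(ci,[[.533,-.218,.1],[.628,-.184,.066]])*1.5)
```

```text
[-0.0001, 0.0012, 0.0027] [0, np.float64(-0.14), 0]
from [ 0.5303 -0.2186  0.2012] -80.14 tilt [ 0.001  -0.0078] F [ 0.31  0.18 -0.79] w 0.6893661519489515 t 9.75
[[379.64426107 274.14227618]
 [354.55680582 122.60050236]]
```

View pics/w3.png

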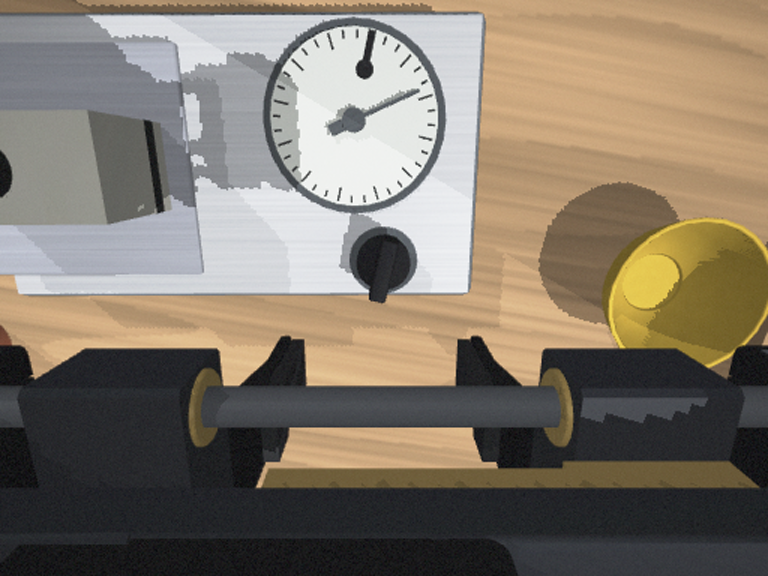

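The needle points from the dial centre (354,120) to its tip (418,91). The zero bar runs from its dot at (364,69) to (372,32). The knob bar's top runs from (388,238) to (377,299).

Run:
```python
from h import *
import pickle
s,ci=pickle.load(open('w3.pkl','rb'))
im=np.load('w3.npy');save('w3c.png',im,(165,5,305,205),4)
f=lambda u,z: ray(ci,(u[0]/1.5-.17,u[1]/1.5-.17),z)[:2]
ang=lambda v:np.degrees(np.arctan2(v[1],v[0]))
c=f((354,120),.07);n=f((418,91),.07);print('needle',ang(n-c),np.linalg.norm(n-c))
c=f((354,116),.066);print(c)
ds=f((364,69),.066);t=f((372,32),.066);print('mark',ang(ds-c),ang(t-c),ang(t-ds))
a=f((388,238),.1);b=f((377,299),.1);print('knob',(a+b)/2,ang(a-b),np.linalg.norm(a-b))
```

```text
needle -57.359921733411646 0.04687318535461351
[ 0.632276   -0.18276671]
mark -3.945509450658713 -4.033491614063636 -4.150721399000729
knob [ 0.53693305 -0.21903733] -0.0844324526071275 0.04313186979191162
```

View pics/w3c.png

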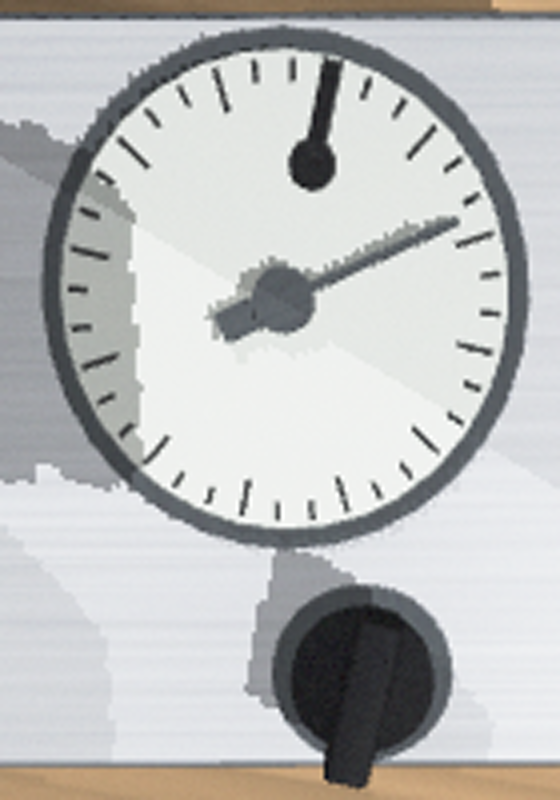

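Run:
```python
from h import *
import pickle
s,ci=pickle.load(open('w3.pkl','rb'))
f=lambda u,z: ray(ci,(u[0]/4+165-.375,u[1]/4+5-.375),z)[:2]
ang=lambda v:np.degrees(np.arctan2(v[1],v[0]))
a=f((384,625),.1);b=f((345,785),.1);print('knob',(a+b)/2,ang(a-b),np.linalg.norm(a-b))
for z in(.066,.07,.074):
  h=f((282,300),z);print('hub',z,h)
t=f((458,221),.07);q=f((225,325),.071);print('needle',ang(t-q))
ds=f((312,164),.066);o=f((333,60),.066);print('mark',ang(o-ds),ang((o+ds)/2-f((284,289),.066)))
ring=[f(u,.066) for u in[(285,28),(285,546),(43,290),(527,300)]];print('ring c',np.mean(ring,0),np.linalg.norm(ring[0]-ring[1]),np.linalg.norm(ring[2]-ring[3]))
plan([.5363,-.2192,.1],-94,5)
```

```text
knob [ 0.53499151 -0.22030472] -3.407977835869466 0.043102611021465106
hub 0.066 [ 0.62980142 -0.18241339]
hub 0.07 [ 0.62950525 -0.18269629]
hub 0.074 [ 0.62920908 -0.18297918]
needle -57.58595215005901
mark -3.2937696024235126 -4.236897377593276
ring c [ 0.63030611 -0.18316112] 0.12509101293465905 0.1250843350291481
[0.0003, 0.0202, 0.0012] [0, np.float64(2.77), 0]
[0.0003, 0.0202, 0.0012] [0, np.float64(2.77), 0]
[0.0002, 0.0202, 0.0012] [0, np.float64(2.77), 0]
[0.0002, 0.0202, 0.0012] [0, np.float64(2.77), 0]
[0.0001, 0.0202, 0.0012] [0, np.float64(2.77), 0]
from [ 0.5303 -0.2186  0.2012] -80.14 tilt [ 0.001  -0.0078] F [ 0.31  0.18 -0.79] w 0.6893661519489515 t 9.75
```

Emit:
{"api": "jog_arm", "payload": {
  "series": [
    [[0.0004, 0.02, 0.0009], [0.4, 2.7, 0], 0.045],
    [[0.0004, 0.02, 0.0009], [0, 2.7, 0], 0.045],
    [[0.0004, 0.02, 0.0009], [0, 2.7, 0], 0.045],
    [[0.0004, 0.02, 0.0009], [0, 2.7, 0], 0.045],
    [[0.0004, 0.02, 0.0009], [0, 2.7, 0], 0.045],
    [[0, 0, 0], [0, 0, 0], 0.045]
  ]
}}

```text
time_s: 10.5
tcp_pos: [0.5347, -0.2191, 0.1007]
ee_rot: [[-0.06, -0.002, 0.998], [-0.998, -0.001, -0.06], [0.001, -1.0, -0.002]]
wrist_force: [0.7, 0.6, -0.1]
gripper_width: 0.513
```

Run:
```python
from h import *
plan([.535,-.220,.0765],-93.7,3)
```

```text
[0.0003, 0.0081, 0.0001] [0, np.float64(0.08), 0]
[0.0003, 0.0081, 0.0001] [0, np.float64(0.08), 0]
[0.0003, 0.0081, 0.0001] [0, np.float64(0.08), 0]
from [ 0.5347 -0.2191  0.1007] -93.45 tilt [ 0.0012 -0.0022] F [ 0.71  0.56 -0.07] w 0.5131401245549039 t 10.5
```

Emit:
{"api": "jog_arm", "payload": {
  "series": [
    [[0.0003, 0.008, 0], [0, 0.1, 0], 0.045],
    [[0.0003, 0.008, 0], [0, 0.1, 0], 0.045],
    [[0.0003, 0.008, 0], [0, 0, 0], 0.045],
    [[0, 0, 0], [0, 0, 0], 0.03],
    [[0, 0, 0], [0, 0, 0], 0.018],
    [[0, 0, 0], [0, 0, 0], 0.01],
    [[0, 0, 0], [0, 0, 0], 0.006],
    [[0, 0, 0], [0, 0, 0], 0.004],
    [[0, 0, 0], [0, 0, 0], 0.004],
    [[0, 0, 0], [0, 0, 0], 0.004]
  ]
}}

```text
time_s: 11.75
tcp_pos: [0.5357, -0.221, 0.0781]
ee_rot: [[-0.064, 0.001, 0.998], [-0.998, -0.002, -0.064], [0.002, -1.0, 0.001]]
wrist_force: [0.1, 0.3, -0.5]
gripper_width: 0.044
```

The fingers shut to 3.8 mm, so they missed the bar. I'll look.

Run:
```python
from h import *
b=capture('scene');w=capture('wrist');t=capture('top')
A=cv2.resize(b[190:300,180:300],(436,400),interpolation=cv2.INTER_CUBIC)
B=cv2.resize(w[100:300,150:350],(360,400))[:,:,:]
save('m1.png',np.hstack([A,B[:400]]))
ci=camera_info('scene');q=proj(ci,[sense()['tcp_pos'],[.535,-.22,.1]]);print((q-[180,190])*[436/120,400/110]);print(sense()['time_s'])
```

```text
[[119.21748379 157.32294745]
 [117.88670374 135.08896906]]
11.9
```

View pics/m1.png

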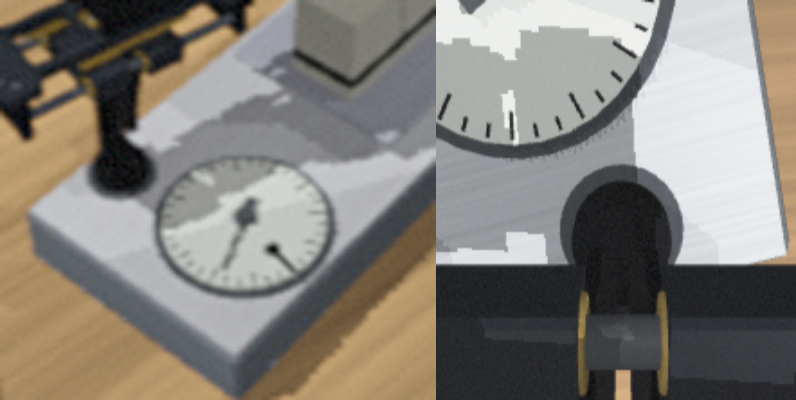

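Run:
```python
from h import *
import pickle
s,ci=pickle.load(open('w3.pkl','rb'))
f=lambda u,z: ray(ci,(u[0]/4+165-.375,u[1]/4+5-.375),z)[:2]
print('skirt c', f((362,672),.073), 'w',np.linalg.norm(f((283,672),.073)-f((442,672),.073)))
w=capture('wrist');t=capture('top');ci=camera_info('wrist');np.save('w4.npy',w)
A=cv2.resize(w[120:320,170:350],(540,600),interpolation=cv2.INTER_CUBIC)
B=cv2.resize(t[120:200,270:340],(245,280),interpolation=cv2.INTER_CUBIC)
C=np.zeros((600,785,3),np.uint8);C[:,:540]=A;C[:280,540:]=B;save('m2.png',C)
p=sense()['tcp_pos'];print(sense()['gripper_width'],p)
for z in(.073,.1):print((proj(ci,[[p[0],p[1],z],[.535,-.22,z]])-[170,120])*3)
```

```text
skirt c [ 0.53806514 -0.21939398] w 0.04391423132219415
0.04461806645136495 [ 0.53563519 -0.22104946  0.07804469]
[[252.15131567 299.91578816]
 [247.93107088 302.68117753]]
[[252.67049978 345.74852533]
 [247.85872269 348.85450151]]
```

View pics/m2.png

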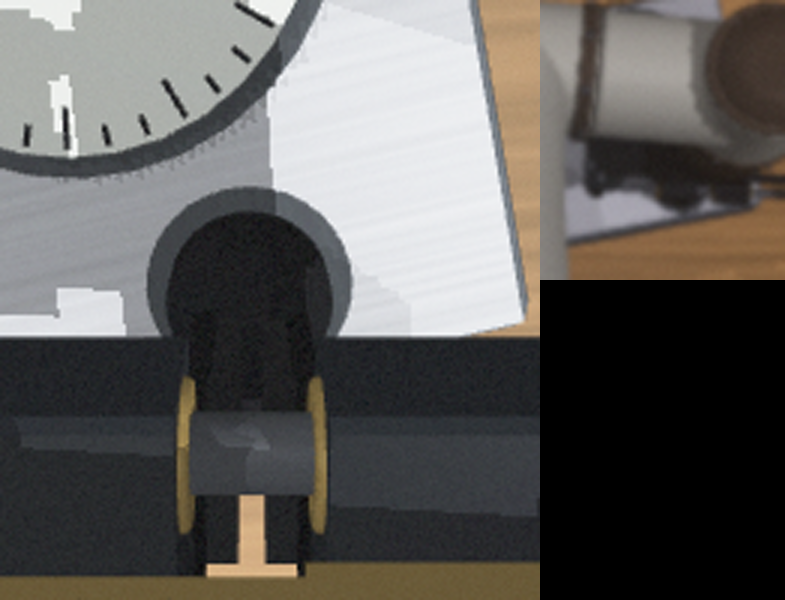

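Run:
```python
from h import *
w=np.load('w4.npy').astype(float)
A=np.clip((w[170:300,205:300]-5)*4,0,255).astype(np.uint8)
save('m3.png',A,None,4.5)
```

```text
(no output)
```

View pics/m3.png

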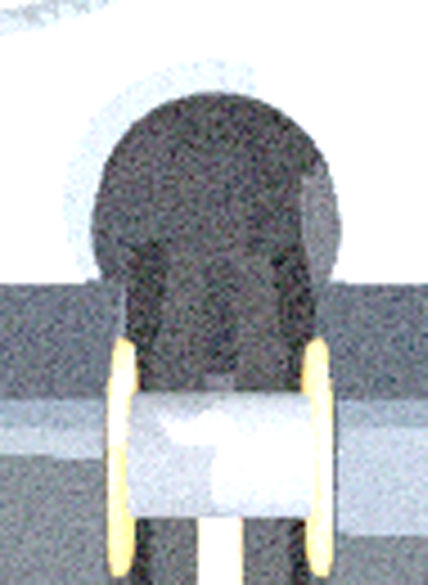

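Emit:
{"api": "jog_arm", "payload": {
  "series": [
    [[0, 0, 0], [0, 0, 0], 0.0],
    [[0, 0, 0], [0, 0, 0], 0.0],
    [[0, 0, 0], [0, 0, 0], 0.0]
  ]
}}

```text
time_s: 12.38
tcp_pos: [0.5356, -0.221, 0.0781]
ee_rot: [[-0.064, 0.001, 0.998], [-0.998, -0.002, -0.064], [0.002, -1.0, 0.001]]
wrist_force: [-0.9, -0.4, 1.4]
gripper_width: 0.004
```

Run:
```python
from h import *
w=capture('wrist');np.save('w5.npy',w);b=capture('scene');np.save('s5.npy',b);o=np.load('scene.npy')
e=lambda i,g=5:np.clip((i.astype(float)-3)*g,0,255).astype(np.uint8)
w4=np.load('w4.npy')
r=lambda i:cv2.resize(i,(380,295),interpolation=cv2.INTER_CUBIC)
C=np.vstack([np.hstack([r(e(w[180:260,200:303])),r(e(w4[180:260,200:303]))]),np.hstack([r(e(b[195:265,190:280],3)),r(e(o[195:265,190:280],3))])])
save('m4.png',C)
print(sense()['gripper_width'])
ci=camera_info('scene');p=sense()['tcp_pos']
print((proj(ci,[p,p+[0,0,.022],p-[0,0,.005],[.535,-.22,.073]])-[190,195])*[380/90,295/70]+[0,295])
```

```text
0.002883830368286725
[[ 96.2850718  456.26150032]
 [ 94.01241758 431.83223283]
 [ 96.79296266 461.72093251]
 [ 97.53709546 460.37355157]]
```

View pics/m4.png

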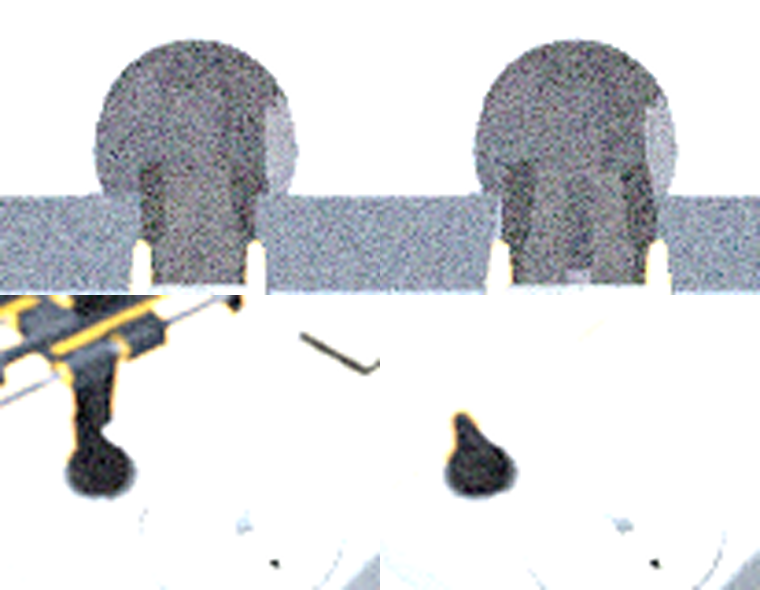

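Run:
```python
from h import *
import pickle
s,c3=pickle.load(open('w3.pkl','rb'));cs=camera_info('scene');ct=camera_info('top')
def P(ci):
    K=np.array([[ci['fx'],0,ci['cx']],[0,ci['fy'],ci['cy']],[0,0,1.]])
    return K@np.c_[cv2.Rodrigues(np.float64(ci['rvec']))[0],np.float64(ci['tvec']).ravel()]
def tri(a,b):
    X=cv2.triangulatePoints(P(c3),P(cs),np.float64(a).reshape(2,1),np.float64(b).reshape(2,1));return (X[:3]/X[3]).ravel().round(4)
f=lambda u:(u[0]/4+165-.375,u[1]/4+5-.375)
print('rear top',tri(f((345,785)),(208.9,224.)),'skirt',tri(f((362,672)),(213.7,237)))
print('pred scene: rear,front top, axis top, skirt',proj(cs,[[.513,-.2187,.1],[.557,-.2213,.1],[.535,-.22,.1],[.535,-.22,.073]]))
print('dial hub pred scene',proj(cs,[[.630,-.183,.066]])*1.5)
print('platform top corner etc; tcp now wrist',proj('wrist',[sense()['tcp_pos'],[.513,-.2187,.1],[.557,-.2213,.1]]))
# dark profile in original scene around knob
o=np.load('scene.npy').mean(2).astype(int)
print(o[220:246,202:226:1])
```

```text
rear top [ 0.5133 -0.2177  0.0933] skirt [ 0.5361 -0.2197  0.063 ]
pred scene: rear,front top, axis top, skirt [[207.85994893 222.19190927]
 [217.14458604 232.22893366]
 [212.44588176 227.14946649]
 [213.10089103 234.24118173]]
dial hub pred scene [[370.76290442 375.52755378]]
platform top corner etc; tcp now wrist [[254.05473617 222.5205063 ]
 [252.83681175 267.70412313]
 [252.38315287 202.76033236]]
[[146 148 148 144 146 145 147 141 142 141 141 137 129 127 127 129 131 134
  138 157 175 185 186 186]
 [145 148 147 146 146 143 135 128 129 135 137 131 128 127 130 130 131 140
  159 176 184 185 186 183]
 [147 144 145 145 140 117  97  84  96 118 128 129 134 133 132 133 145 164
  180 184 185 185 185 185]
 [145 145 141 139 121  79  44  39  54  89 122 130 132 131 136 154 171 183
  186 186 184 184 184 184]
 [141 141 137 137 105  57  26  28  32  54  93 121 132 137 156 173 182 185
  185 184 184 185 183 184]
 [141 137 139 135 110  56  23  19  23  33  61 104 135 157 177 182 187 185
  184 184 185 183 184 185]
 [137 138 137 135 108  62  21  30  23  24  32  80 135 172 187 186 184 185
  184 183 183 1
[... 1231 characters left out ...]
50 107  70  45  28  21  18  22  25  28  27  22  15  18  19  15  23
   42  57  84 111 124 126]
 [171 156 121  85  59  38  24  29  11  19  19  12  16  22  19  12  17  32
   48  70 103 124 131 132]
 [174 168 151 116  80  60  43  28  14   9  19  11  10  20  22  34  44  61
   72 100 130 144 148 148]
 [173 173 169 146 110  78  62  52  43  36  34  39  43  43  52  73  90 110
  134 145 166 180 175 155]
 [177 180 182 174 151 122  95  86  77  71  68  71  74  76  91 117 143 168
  181 181 184 186 171 139]
 [183 185 184 186 181 170 149 135 128 112 108 108 114 121 140 166 180 185
  185 186 184 179 149 137]
 [185 185 184 186 187 186 183 182 180 170 163 162 171 178 180 183 186 184
  185 185 182 161 121 144]]
```

Emit:
{"api": "jog_arm", "payload": {
  "series": [
    [[0, 0, 0], [0, 4, 0], 0.0],
    [[0, 0, 0], [0, 4, 0], 0.0],
    [[0, 0, 0], [0, 0, 0], 0.0]
  ]
}}

```text
time_s: 12.85
tcp_pos: [0.5356, -0.221, 0.078]
ee_rot: [[-0.201, 0.001, 0.98], [-0.98, -0.002, -0.201], [0.001, -1.0, 0.002]]
wrist_force: [0.2, -0.3, -0.2]
gripper_width: 0.004
```

Run:
```python
from h import *
b=capture('scene');np.save('s6.npy',b);a=np.load('s5.npy');o=np.load('scene.npy')
d=np.abs(b.astype(int)-a).max(2)
ys,xs=np.where(d[230:275,220:275]>50);print('dial change',len(xs), xs[:20]+220,ys[:20]+230)
s=sense();print(s['gripper_width'],s['wrist_force'],s['moment'])
g=b.mean(2).astype(int)
print(g[205:240:2,196:226])
```

```text
dial change 48 [223 224 238 239 238 239 238 239 236 237 238 239 233 234 235 236 237 238
 230 231] [230 230 243 243 244 244 245 245 246 246 246 246 247 247 247 247 247 247
 248 248]
0.0045232205603961875 [ 0.06920127  0.3401642  -0.34399515] [ 0.01178917 -0.00553983  0.04315299]
[[ 35  33  24  34  31  40  51  58  74  78  77  78  79  71  62  57  40  23
   28  46  62  58  51  45  52  49  49  41  39  35]
 [ 74  71  51  37  62  77  76  73  63  54  48  43  43  48  47  52  46  48
   57  76  88  96  77  47  30  30  29  30  29  32]
 [148 151 120  74  39  44  41  39  44  53  47  48  51  48  48  48  44  41
   47  53  60  79  71  43  26  21  28  34  47  58]
 [160 160 157 129 101 106  98  61  45  46  39  42  38  36  27  31  34  28
   23  22  19  30  44  56  79  94 109 128 137 140]
 [122 120 108  96  82  82  94  79  46  27  32  31  31  30  26  34  25  29
   21  18  16  59 117 142 147 143 142 141 138 139]
 [ 70  77  83  93 112 123 112  83  43  23  30  29  29  35  26  28  28  30
   19  12  28  73 119 139 138 137 135 134 136 140]
 [138 153 158 164 165 167 159 137 109 101  87  51  13  14  20  21  20  
[... 729 characters left out ...]
 29  12  17  14  14  18
   16  53 111 154 180 187 176 173 166 153 149 140]
 [145 147 150 150 146 144 141 137 139 137 115  73  24  24  15  17  21  21
   22  24  18  20  39  80 116 135 135 135 136 136]
 [152 153 156 153 150 140 136 134 128 109  65  27  16  22  18  19  22  21
   14  19  18  20  17  25  51  92 119 133 136 133]
 [151 152 145 138 132 139 150 146 119  77  40  23  19  18  18   9  23  16
   21  25  19  21  19  21  24  52  87 119 134 134]
 [139 133 135 141 156 175 176 154 106  65  43  26  26  30  24  16  22  17
   12  21  19  16  17  20  34  49  73 117 136 140]
 [139 151 166 175 181 181 182 160 115  77  53  26  26  27  26  24  21  17
   20  24  16  22  18  30  48  63  90 124 137 137]]
```

Run:
```python
from h import *
import pickle
for n,h in(('w1',.0435),('w3',.03)):
    s,ci=pickle.load(open(n+'.pkl','rb'));p=s['tcp_pos'];R=s['ee_rot']
    for back in(0,.01,.019,.026):
        print(n,back,(proj(ci,[p+R@[sx*h,-back,.0095] for sx in(-1,1)])*1.5).round(0).tolist())
b=np.load('w5.npy')
```

```text
w1 0 [[287.0, 314.0], [476.0, 313.0]]
w1 0.01 [[282.0, 321.0], [481.0, 321.0]]
w1 0.019 [[277.0, 328.0], [486.0, 328.0]]
w1 0.026 [[274.0, 334.0], [489.0, 334.0]]
w3 0 [[316.0, 315.0], [446.0, 315.0]]
w3 0.01 [[312.0, 322.0], [449.0, 322.0]]
w3 0.019 [[309.0, 329.0], [453.0, 329.0]]
w3 0.026 [[307.0, 335.0], [455.0, 335.0]]
```

Projecting the tool geometry into both wrist pictures puts the real fingertips about 26 mm short of the reported TCP. The scene view also shows them closing above the bar. I'll realign, open, and go lower in small steps while watching the force.

Emit:
{"api": "jog_arm", "payload": {
  "series": [
    [[0, -0.002, 0], [0, -4, 0], 0.032],
    [[0, 0, 0], [0, -4, 0], 0.032],
    [[0, 0, 0], [0, 0, 0], 0.032],
    [[0, 0.005, 0], [0, 0, 0], 0.032],
    [[0, 0.003, 0], [0, 0, 0], 0.032],
    [[0, 0, 0], [0, 0, 0], 0.032]
  ]
}}

```text
time_s: 13.65
tcp_pos: [0.5353, -0.221, 0.0715]
ee_rot: [[-0.064, 0.0, 0.998], [-0.998, -0.002, -0.064], [0.002, -1.0, 0.0]]
wrist_force: [-0.4, -1.0, -0.7]
gripper_width: 0.367
```

Emit:
{"api": "jog_arm", "payload": {
  "series": [
    [[0, 0.004, 0], [0, 0, 0], 0.032],
    [[0, 0.004, 0], [0, 0, 0], 0.032],
    [[0, 0.003, 0], [0, 0, 0], 0.032],
    [[0, 0, 0], [0, 0, 0], 0.032]
  ]
}}

```text
time_s: 14.15
tcp_pos: [0.5354, -0.221, 0.0607]
ee_rot: [[-0.064, 0.0, 0.998], [-0.998, -0.002, -0.064], [0.002, -1.0, 0.001]]
wrist_force: [0.3, -0.3, -0.1]
gripper_width: 0.363
```

Still no force, so the tips are now at about z = 0.087. I'll go 5 mm further and then close.

Emit:
{"api": "jog_arm", "payload": {
  "series": [
    [[0, 0.003, 0], [0, 0, 0], 0.032],
    [[0, 0.003, 0], [0, 0, 0], 0.032],
    [[0, 0, 0], [0, 0, 0], 0.022],
    [[0, 0, 0], [0, 0, 0], 0.014],
    [[0, 0, 0], [0, 0, 0], 0.006],
    [[0, 0, 0], [0, 0, 0], 0.004],
    [[0, 0, 0], [0, 0, 0], 0.004]
  ]
}}

```text
time_s: 15.02
tcp_pos: [0.5358, -0.2207, 0.0552]
ee_rot: [[-0.064, 0.001, 0.998], [-0.998, -0.001, -0.064], [0.001, -1.0, 0.002]]
wrist_force: [-0.2, 3.3, 1.9]
gripper_width: 0.132
```

The bar is gripped (11.5 mm). Now I'll turn it clockwise by about 53 degrees.

Emit:
{"api": "jog_arm", "payload": {
  "series": [
    [[0, 0, 0], [0, 5, 0], 0.004],
    [[0, 0, 0], [0, 7, 0], 0.004],
    [[0, 0, 0], [0, 7, 0], 0.004],
    [[0, 0, 0], [0, 7, 0], 0.004],
    [[0, 0, 0], [0, 7, 0], 0.004],
    [[0, 0, 0], [0, 7, 0], 0.004],
    [[0, 0, 0], [0, 7, 0], 0.004],
    [[0, 0, 0], [0, 6, 0], 0.004],
    [[0, 0, 0], [0, 0, 0], 0.004],
    [[0, 0, 0], [0, 0, 0], 0.004]
  ]
}}

```text
time_s: 16.27
tcp_pos: [0.5351, -0.2216, 0.0552]
ee_rot: [[-0.835, 0.0, 0.551], [-0.551, -0.002, -0.835], [0.001, -1.0, 0.002]]
wrist_force: [-2.2, -2.2, 2.2]
gripper_width: 0.134
```

Run:
```python
from h import *
s=sense();print(s['gripper_width'],s['wrist_force'],s['tcp_pos'],np.degrees(np.arctan2(s['ee_rot'][1,0],s['ee_rot'][0,0])))
ci=camera_info('scene');b=capture('scene');np.save('s7.npy',b);w=capture('wrist');np.save('w7.npy',w)
wi=camera_info('wrist');print('dial in wrist',proj(wi,[[.630,-.183,.066]]))
# rectify dial from the scene: polar profile of darkness, 0.5 deg
c=np.array([.6303,-.183])
def polar(im,ci,r0,r1,z=.066):
    A=np.arange(-180,180,1.);out=[]
    for a in A:
        P=[[c[0]+r*np.cos(np.radians(a)),c[1]+r*np.sin(np.radians(a)),z] for r in np.linspace(r0,r1,12)]
        q=proj(ci,P).astype(np.float32)
        out.append(cv2.remap(im.mean(2).astype(np.float32),q[:,:1],q[:,1:],cv2.INTER_LINEAR).mean())
    return A,np.array(out)
for nm in('s5.npy','s7.npy'):
  for rr in((.030,.038),(.040,.050)):
    A,o=polar(np.load(nm),ci,*rr);i=np.argsort(o)[:8];print(nm,rr,[(A[k],int(o[k])) for k in sorted(i)])
```

```text
0.133798481391387 [-2.24074537 -2.16384909  2.24832652] [ 0.53514933 -0.22162592  0.05516714] -146.5811752476165
dial in wrist [[ 98.34596282 199.19799513]]
s5.npy (0.03, 0.038) [(np.float64(-7.0), 85), (np.float64(-6.0), 73), (np.float64(-5.0), 64), (np.float64(-4.0), 59), (np.float64(-3.0), 60), (np.float64(-2.0), 65), (np.float64(-1.0), 74), (np.float64(0.0), 87)]
s5.npy (0.04, 0.05) [(np.float64(-156.0), 143), (np.float64(-6.0), 141), (np.float64(-5.0), 124), (np.float64(-4.0), 112), (np.float64(-3.0), 110), (np.float64(-2.0), 116), (np.float64(-1.0), 129), (np.float64(148.0), 143)]
s7.npy (0.03, 0.038) [(np.float64(-63.0), 91), (np.float64(-62.0), 79), (np.float64(-61.0), 69), (np.float64(-60.0), 63), (np.float64(-59.0), 62), (np.float64(-58.0), 64), (np.float64(-57.0), 70), (np.float64(-56.0), 81)]
s7.npy (0.04, 0.05) [(np.float64(-61.0), 132), (np.float64(-60.0), 118), (np.float64(-59.0), 108), (np.float64(-58.0), 108), (np.float64(-57.0), 120), (np.float64(67.0), 130), (np.float64(68.0), 128), (np.float64(69.0), 129)]
```

Emit:
{"api": "jog_arm", "payload": {
  "series": [
    [[0, 0, 0], [0, 0, 0], 0.02],
    [[0, 0, 0], [0, 0, 0], 0.032],
    [[0, 0, 0], [0, 0, 0], 0.032],
    [[0, -0.02, 0], [0, 0, 0], 0.032],
    [[0, -0.04, 0], [0, 0, 0], 0.032],
    [[0, -0.045, 0], [0, 0, 0], 0.032],
    [[0, -0.02, 0], [0, 0, 0], 0.032]
  ]
}}

```text
time_s: 17.25
tcp_pos: [0.5371, -0.221, 0.1832]
ee_rot: [[-0.835, 0.007, 0.55], [-0.55, -0.003, -0.835], [-0.004, -1.0, 0.006]]
wrist_force: [0.9, 0.7, 0.2]
gripper_width: 0.366
```

Run:
```python
from h import *
plan([.548,-.205,.19],-80,7)
```

```text
[-0.0026, -0.001, -0.001] [0, np.float64(-9.52), 0]
[-0.0027, -0.001, -0.0006] [0, np.float64(-9.52), 0]
[-0.0028, -0.001, -0.0002] [0, np.float64(-9.52), 0]
[-0.0027, -0.001, 0.0003] [0, np.float64(-9.52), 0]
[-0.0027, -0.001, 0.0007] [0, np.float64(-9.52), 0]
[-0.0025, -0.001, 0.0012] [0, np.float64(-9.52), 0]
[-0.0023, -0.001, 0.0016] [0, np.float64(-9.52), 0]
from [ 0.5371 -0.221   0.1832] -146.61 tilt [-0.0039  0.0059] F [0.87 0.67 0.2 ] w 0.3663750414558949 t 17.25
```

Emit:
{"api": "jog_arm", "payload": {
  "series": [
    [[-0.0026, -0.001, -0.001], [0, -9.5, 0], 0.032],
    [[-0.0027, -0.001, -0.0006], [0, -9.5, 0], 0.032],
    [[-0.0028, -0.001, 0], [0, -9.5, 0], 0.032],
    [[-0.0027, -0.001, 0], [0, -9.5, 0], 0.032],
    [[-0.0027, -0.001, 0.0007], [0, -9.5, 0], 0.032],
    [[-0.0025, -0.001, 0.0012], [0, -9.5, 0], 0.032],
    [[-0.0023, -0.001, 0.0016], [0, -9.5, 0], 0.032],
    [[0, 0, 0], [0, 0, 0], 0.032],
    [[0, 0, 0], [0, 0, 0], 0.032]
  ]
}}

```text
time_s: 18.38
tcp_pos: [0.5464, -0.2047, 0.1869]
ee_rot: [[0.169, 0.001, 0.986], [-0.986, -0.002, 0.169], [0.002, -1.0, 0.001]]
wrist_force: [0.3, -0.6, 0.2]
gripper_width: 0.364
```

Run:
```python
from h import *
import pickle
s=sense();ci=camera_info('wrist');w=capture('wrist');np.save('w8.npy',w);pickle.dump((s,ci),open('w8.pkl','wb'))
R=cv2.Rodrigues(np.float64(ci['rvec']))[0];print('cam',-R.T@np.float64(ci['tvec']).ravel(),'tcp',s['tcp_pos'])
p=proj(ci,[[.630,-.183,.066]])[0];print(p)
x0,y0=int(p[0])-62,max(0,int(p[1])-62)
A=cv2.resize(w[y0:y0+124,x0:x0+124],(496,496),interpolation=cv2.INTER_CUBIC)
B=cv2.resize(w[:240,:150],(300,480),interpolation=cv2.INTER_AREA);C=np.zeros((496,796,3),np.uint8);C[:,:496]=A;C[:480,496:]=B
print('crop',x0,y0);save('fin.png',C)
```

```text
cam [ 0.62031596 -0.19134369  0.38025946] tcp [ 0.54636006 -0.20468604  0.18694494]
[246.26169631  99.59236045]
crop 184 37
```

View pics/fin.png

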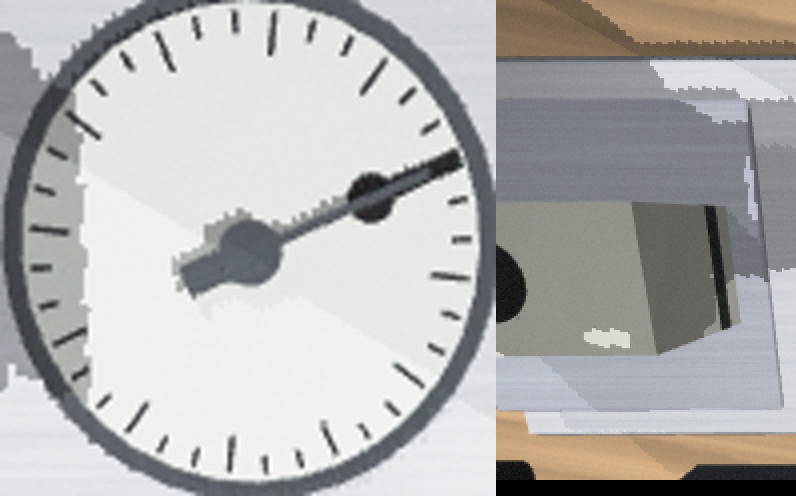

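The dial crop shows the needle from the hub (249,252) to its tip (430,172), lying along the zero bar, which runs from its dot at (371,197) to (460,158). The mould stands upright on the platform. I'll check both numerically.

Run:
```python
from h import *
import pickle
s,ci=pickle.load(open('w8.pkl','rb'));w=np.load('w8.npy').mean(2).astype(np.float32)
g=lambda u,z: ray(ci,(u[0]/2-.25-248,u[1]/2-.25),z)[:2]
pl=np.array([g((750,105),.084),g((783,405),.084)]);ft=np.array([g((729,207),.087),g((741,322),.087)])
a=np.radians(10);x=np.array([np.cos(a),np.sin(a)]);y=np.array([-x[1],x[0]])
S=np.array([.6303,-.183])-.03*x+.09*y;pc=S+.095*y
print('plat edge (scale frame rel centre)',[((q-pc)@x,(q-pc)@y) for q in pl],'foot',[((q-pc)@x,(q-pc)@y) for q in ft])
f=lambda u,z: ray(ci,(u[0]/4+184-.375,u[1]/4+37-.375),z)[:2]
ang=lambda v:np.degrees(np.arctan2(v[1],v[0]))
# ring fit
ed=[]
c0=f((249,248),.066)
hub=f((249,252),.071);tip=f((430,172),.07);tail=f((188,282),.071)
print('needle',ang(tip-hub),ang(tip-tail),'bar',ang(f((460,158),.066)-f((371,197),.066)),'c0',c0,'hub',hub)
for r in(.036,.040,.042,.044,.050,.053):
    A=np.arange(-70,-45,1.0)
    P=[[hub[0]+r*np.cos(np.radians(t)),hub[1]+r*np.sin(np.radians(t)),.066] for t in A]
    q=proj(ci,P).astype(np.float32);print(r,cv2.remap(w,q[:,:1],q[:,1:],cv2.INTER_LINEAR).ravel().astype(int))
print(A[0],A[-1])
```

```text
plat edge (scale frame rel centre) [(np.float64(0.07101034664240281), np.float64(-0.0763862893602218)), (np.float64(-0.07283763485665136), np.float64(-0.07603886441385094))] foot [(np.float64(0.026380384867965182), np.float64(-0.0621980174786176)), (np.float64(-0.028445655513620875), np.float64(-0.06092776295534529))]
needle -57.507838291481576 -56.93472266152966 bar -57.73761626142032 c0 [ 0.63085456 -0.18246383] hub [ 0.62975061 -0.18275784]
0.036 [230 230 228 213 154  94  62  48  44  45  58  82  93  96  87  61  39  35
  38  45  73 105 165 229 229]
0.04 [231 231 230 230 230 231 231 231 223 186  79  68  93  94  84  64  73 150
 217 230 229 230 229 229 230]
0.042 [230 230 230 230 230 231 230 230 229 196 120  78  93  95  84  65  86 170
 230 230 230 231 230 229 230]
0.044 [230 230 229 231 230 230 230 230 229 203 138  72  88  94  87  58  84 138
 191 229 229 229 229 229 229]
0.05 [230 230 230 229 230 230 230 230 230 229 181  83  41  41  42  62 150 219
 230 230 230 229 228 225 228]
0.053 [229 228 201  64 150 223 230 229 229 227 178  88  40  44  48  75 177 228
 229 229 229 228 186  89 141]
-70.0 -46.0
```

```bash
python3 -c "
from station import *
s=sense();print(s['time_s'],s['wrist_force'],finish_job())"
```

```text
the job is handed in; nothing more can be done
18.425 [ 0.39066223 -0.72818014  0.00851986] None
```

The job is handed in, at about 18.4 s of the 48 s allowed. The mould stands on the weighing platform, pour hole up and let go of, and the zero mark is turned under the needle.

- **Mould:** in the last wrist picture, its visible foot edge and the platform edge put it within about 2 mm of the platform's centre.
- **Dial:** I turned the knob about 53 degrees clockwise. The zero mark then measured about -56.9 degrees and the needle about -57.0 degrees. Coarser point readings gave -57.7 and -56.9 to -57.5. They agree within about a degree.
- **Clear of everything:** the gripper was open and above the scale at hand-in. The wrist force was under 1 N.
- **Bystanders:** I never knowingly touched the cup, basin or half mould, but I took no separate final picture of them.

**What failed or disagreed:** the first pinch on the knob missed, with the fingers shutting fully. The pictures showed the fingertips about 26 mm higher than the reported TCP. I went about 23 mm lower, stepping down while watching the force, and the second pinch held the bar at 11.5 mm. The missed pinch did not turn the dial.

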